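# Slide the build plate into the corner stop

## Task

Push the black build plate along the bench into the orange corner stop, until it sits square in the corner with its edges flush against both bars, then move clear. Only push it: do not lift or tip the plate, do not touch or topple the little blue print that stands loose on it, and leave everything else on the bench where it is.

Things in the scene. Friction and masses are not known exactly. Their poses are not given: they have to be found in the camera images.
- corner_stop: Orange L-shaped stop fixed to the bench, corner away from the robot, yaw -70 to -20 deg. Origin: on the bench, where the middle of the plate's underside is when home. Inner face of one bar at x = +60 mm (y -60 to +76), of the other at y = +60 mm (x -60 to +76). Bars 16 mm thick, 20 mm high, 26 mm at a screw on the corner. Open on -x and -y, where flat yellow tape marks the seat.
- plate: Square black build plate with brass-coloured top, 120 x 120 x 12 mm, about 0.35 kg, loose on the bench. Origin: middle of its underside; z up, x and y square to its edges. It starts 25 to 70 mm short of home along each of the stop's axes (towards the stop's -x and -y), turned up to 0.3 rad from square. It slides with friction and stays where it is left.
- print: Blue printed figure, round, 32 mm across its foot and 42 mm high, about 20 g, standing loose near the middle (within 15 mm) of the plate's top. Origin at the middle of its underside, so 12 mm above the bench. It rides along when the plate is pushed smoothly (50 mm/s is fine).
- glue_stick: White upright stick, 28 mm across, 95 mm high, standing behind the stop's +y bar. Origin at the middle of its underside. Leave alone.
- bottle: Grey upright bottle with red cap, 52 mm across, 130 mm high, standing behind the stop's +x bar. Origin at the middle of its underside. Leave alone.
- spool: Black and orange filament spool lying flat, 160 mm across, 50 mm high, on the robot's left. Origin at the middle of its underside. Leave alone.
- pliers: Pliers with red handles lying on the robot's right, 165 mm long along x (handles to -x, ends at -108 and +58 mm), 70 mm wide, 17 mm high. Origin on the bench near the pivot. Leave alone.
- scraper: Scraper with wooden handle, 170 mm long along x (handle end at -100 mm, blade end at +70 mm), 36 mm wide, 18 mm high, on the robot's left. Origin on the bench where handle meets blade. Leave alone.
- bracket: Green printed angle bracket, foot 50 x 30 mm, 36 mm high, on the robot's right. Origin at the middle of its foot's underside. Leave alone.

How it is judged:
By the outcome, as a careful person would: the job done as asked, in the order asked, and still so for the second after the job is handed in, with the robot touching nothing.
It also fails if it takes over 48 s, if anything falls off the work surface, if the arm or the gripper's body presses on something with over 40 N, if the wrist force passes 120 N, or if a joint passes its speed limit or range.

## Robot

A 6-joint arm with a two-finger parallel gripper is mounted at the origin on the work surface. World frame = base frame: x ahead of the robot, y to its left, z up, the work surface at z = 0. Lengths are in m, angles in rad, forces in N, time in s.
With the tool pointing down it reaches from about 0.375 to 0.9 m from the base axis. Payload 3.1 kg.
Tool frame: the origin (TCP) lies midway between the tips of the shut fingers; the grasp point (between the pads) lies 19 mm behind it (grip_depth is the distance from the TCP to the grasp point, in m); y points along the fingers, z is the direction in which the jaws open and shut, and the axes are right-handed (so a half turn about y gives the same grasp; the last joint's range is limited). The gripper opens to 85 mm and grips with 20 to 120 N. Pads are 22 mm wide; open, the fingers measure 114 mm over their backs; the gripper's body (76 mm by 85 mm) begins 54 mm behind the grasp point. The pads swing forward as they close: fully open they stand 13 mm farther back than shut.
Start: joints at [-1.359, 0.527, 1.433, -0, 1.181, -0.178], TCP at [0.238, -0.578, 0.231] pointing down, gripper open.
Joint ranges: [-3.08, 3.08], [-0.75, 2.2], [0.22, 2.44], [-1.43, 4.57], [0, 2.65], [-2.85, 2.85]. Speed limits (rad/s): [2.79, 2.79, 3.14, 3.14, 3.14, 3.14].

## Interface

Orientations are given as a unit quaternion [x, y, z, w].
In Python, from station import sense, snapshot, camera_model, sign_off, grip_depth gives the robot as it stands.
- The arm moves only by the tool play_rows, never from a script. Its argument "deltas" is a list of rows, each a list of 6 numbers: the shift along the tool's x, y, z in m, then the turn, a rotation vector about the tool's x, y, z in rad. A call has 1 to 12 rows; each row is the pose to reach, as a shift and turn from the pose commanded when the call began, along the tool's axes at that moment; what a row does not reach only later rows make up. A row lasts 1/10 s, in which the tool goes at most 50 mm and 8.59 degrees, less where a joint would pass 70% of its speed; a pose out of reach is approached as far as the arm can. A call with a gripper value outside its range is refused whole. "gripper" is the finger opening in m, from 0 to 0.0854, set as the call begins (left out, the last holds). The fingers move at their own pace and stop on an object; "force" is the grip in N (left out, the last holds). Time passes only in rows, so rows that repeat a pose let the fingers close. It gives the time, the measured TCP pose, the force and the opening at its end, in the units of the state.
- sense(): the state, without advancing time (a new reading comes with each control period).
- snapshot(name): name is "scene" or "side" or "wrist"; returns the picture (480x640x3 uint8, red, green, blue); there is no depth.
- camera_model(name): a dict with "fx", "fy", "cx", "cy" (pixels), "camera_from_world" (4x4, takes a point from world to camera coordinates). Camera axes: x right, y up, looking along -z (the intrinsics and any distortion apply to the point x, -y, -z); pixel columns grow to the right and rows downward; lengths in m; the calibration is good to about 2 mm. The wrist camera is an equidistant fisheye: a pixel r from the principal point sees the ray r / f radians off the axis. A picture is of the moment at which its call begins: read the wrist's pose just before it. camera_model takes no time and is no camera call; for the wrist camera it gives the pose at the moment of the call.
- sign_off(): hands the job in, once; it reports no verdict.
The state is a dict: "t": time; "q": joint angles; "qd": joint speeds; "tau": joint torques, N m; "tcp_pos": TCP position; "tool_rot": TCP orientation; "force": force on the tool from outside, world axes, zero at the start; "ft_torque": the same for the moment, N m; "finger_gap": opening from 0.0 (shut) to 1.0 (fully open).
Only numpy, scipy, OpenCV 4.12 (cv2) and the standard library are available. Lean on these libraries where they do the work, as an engineer would, in place of code of your own. Each camera call takes 0.05 s, during which the arm holds its last target.

## Working session

There is one attempt and no reset: what is moved stays moved. The work goes in short steps, Python scripts to look and compute and a tool call to move; the robot and the scene stay as the last step left them, time stands still between calls to the robot, and variables do not carry over. Pictures are saved under pics/ and viewed, and the job is handed in when it is done.

Besides the shell and the picture viewer there is one more tool, called after "Call:" as a command line: name --pt "numbers of a row" for each row, then --argument value for the rest. play_rows: Moves the arm, as the interface text tells. Its arguments: {"type":"object","properties":{"deltas":{"type":"array"},"gripper":{"type":"number"},"force":{"type":"number"}},"required":["deltas"]}

```bash
ls; mkdir -p pics; python3 - <<'E'
from station import *
import cv2
s=sense();print(s)
for n in ["scene","side","wrist"]:
    m=camera_model(n);print(n,m)
    im=snapshot(n);cv2.imwrite(f"pics/{n}0.png",im[:,:,::-1])
print(grip_depth)
E
```

```text
pics
{'t': 0.0, 'q': array([-1.35952317e+00,  5.28480057e-01,  1.43395313e+00,  3.65398063e-05,
        1.18141133e+00, -1.78509839e-01]), 'qd': array([ 1.93985566e-03, -4.16565701e-04, -2.52639370e-04, -1.33884385e-03,
        1.14241939e-05,  1.19626411e-03]), 'tau': array([ 9.69145549e-04, -4.42347300e+01, -1.78023881e+01, -5.02295711e-05,
        8.34821753e-03, -2.20552792e-06]), 'tcp_pos': array([ 0.23736436, -0.57736589,  0.23030894]), 'tool_rot': array([-0.13693455,  0.69451708, -0.69292459,  0.13693235]), 'force': array([0.23155302, 0.33934214, 0.80402723]), 'ft_torque': array([ 0.01003762, -0.01173484,  0.04405985]), 'finger_gap': 1.0022183829743951}
scene {'fx': 602.2727130997074, 'fy': 602.2727130997074, 'cx': 318.63969172849625, 'cy': 231.9218734321263, 'camera_from_world': array([[ 0.76861221,  0.63968206, -0.00649051, -0.44465702],
       [-0.46131862,  0.56127103,  0.68713897,  0.22285352],
       [ 0.44319341, -0.52514921,  0.72649701, -1.75103052],
       [ 0.        ,  0.        ,  0.        ,  1.        ]])}
side {'fx': 434.51479064227505, 'fy': 434.51479064227505, 'cx': 322.7435647899872, 'cy': 244.43055552895518, 'camera_from_world': array([[ 0.99178659, -0.12773159,  0.00663328, -0.5629463 ],
       [ 0.09078431,  0.73954143,  0.66696078, -0.09812648],
       [-0.09009754, -0.66088056,  0.7450633 , -1.02617648],
       [ 0.        ,  0.        ,  0.        ,  1.        ]])}
wrist {'fx': 371.64829954431775, 'fy': 371.64829954431775, 'cx': 317.4698852881103, 'cy': 242.5238159288037, 'camera_from_world': array([[ 0.38099303, -0.92457607, -0.00184588, -0.62487974],
       [ 0.878097  ,  0.36246386, -0.31235494,  0.04121231],
       [ 0.28946496,  0.11738419,  0.94996368, -0.37956013],
       [ 0.        ,  0.        ,  0.        ,  1.        ]])}
0.0187
```

View pics/scene0.png

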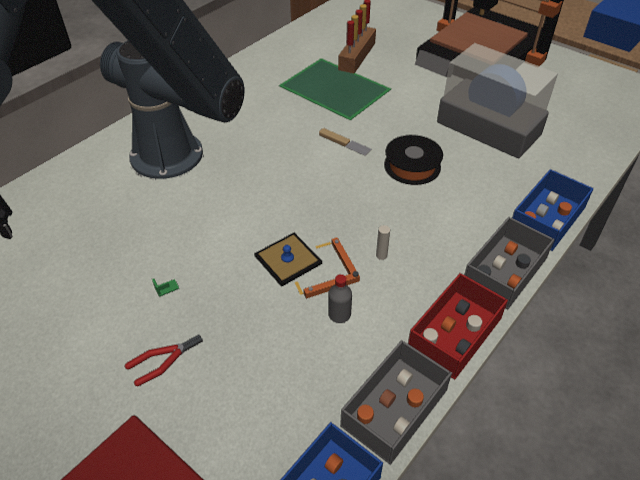

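View pics/side0.png

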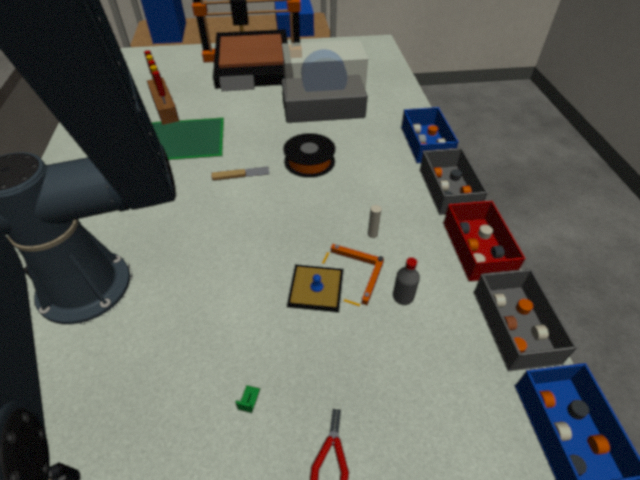

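View pics/wrist0.png

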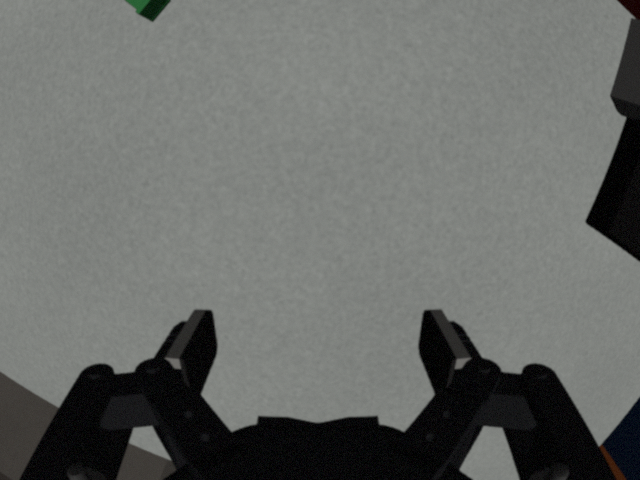

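The scene view shows the plate around (288,258), stop corner around (355,277). The side view shows the plate around (316,288), stop corner around (380,260). I'll enlarge both.

```bash
python3 - <<'E'
import cv2
a=cv2.imread("pics/scene0.png")[215:335,240:400]; cv2.imwrite("pics/sc_c.png",cv2.resize(a,None,fx=5,fy=5,interpolation=cv2.INTER_CUBIC))
a=cv2.imread("pics/side0.png")[200:320,270:430]; cv2.imwrite("pics/si_c.png",cv2.resize(a,None,fx=5,fy=5,interpolation=cv2.INTER_CUBIC))
E
```

```text
(no output)
```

View pics/sc_c.png

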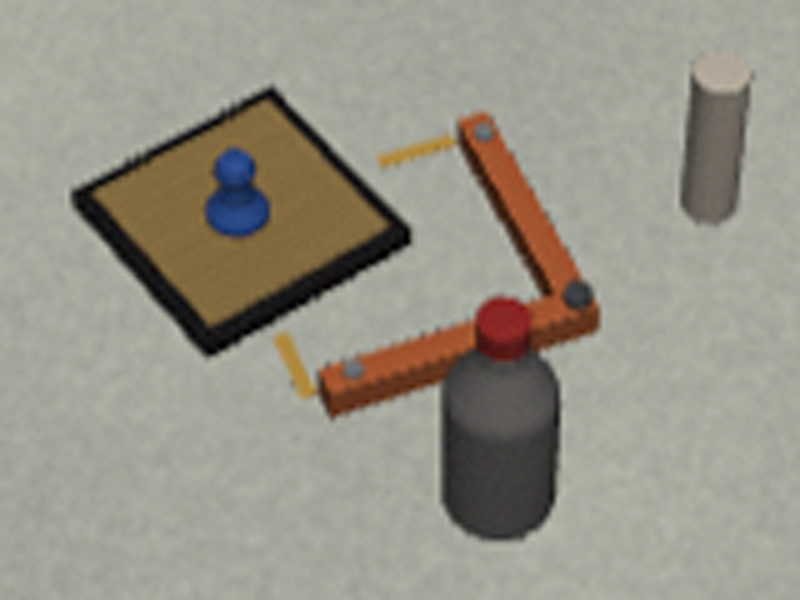

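View pics/si_c.png

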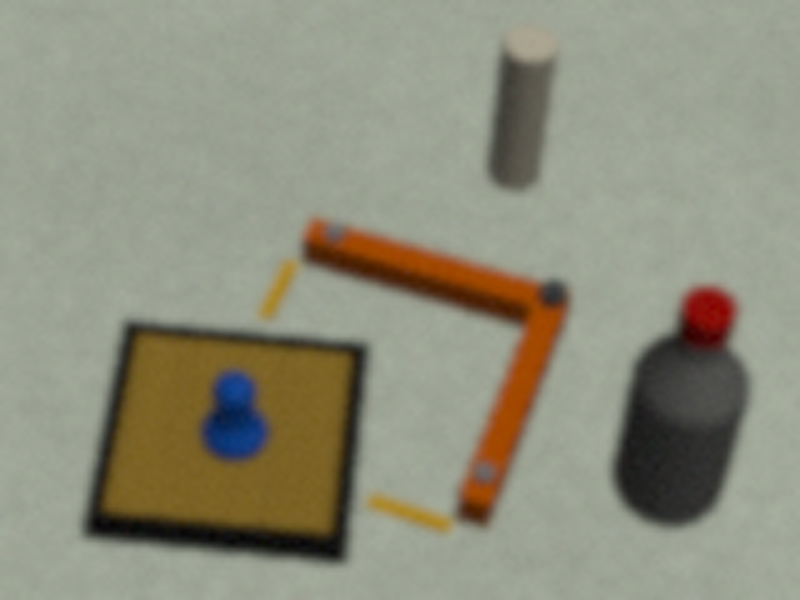

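```bash
cat > h.py <<'E'
import numpy as np
from station import *
from scipy.optimize import least_squares
def proj(m,P):
    P=np.atleast_2d(P); T=m["camera_from_world"]; c=P@T[:3,:3].T+T[:3,3]
    return np.stack([m["cx"]+m["fx"]*c[:,0]/-c[:,2], m["cy"]+m["fy"]*c[:,1]/c[:,2]],1)
def w(p,L,z=0):
    L=np.asarray(L,float)/1000; c,s=np.cos(p[2]),np.sin(p[2])
    return np.c_[p[0]+c*L[:,0]-s*L[:,1], p[1]+s*L[:,0]+c*L[:,1], L[:,2]]
def fit(obs,p0):
    # obs: list of (model, local pts mm, pix)
    f=lambda p: np.concatenate([(proj(m,w(p,L))-np.array(x)).ravel() for m,L,x in obs])
    r=least_squares(f,p0,loss='soft_l1'); return r.x, r.fun.reshape(-1,2)
E
python3 - <<'E'
from h import *
sc,si=camera_model("scene"),camera_model("side")
SC=lambda x:(np.array(x)-2)/5+[240,215]
SI=lambda x:(np.array(x)-2)/5+[270,200]
L=[[-60,76,20],[-60,60,20],[76,76,20],[60,60,20],[60,-60,20],[76,-60,20]]
a=(sc,L,SC([[488,113],[460,125],[598,308],[552,293],[320,371],[333,394]]))
b=(si,L,SI([[316,218],[306,240],[570,295],[527,303],[463,495],[490,505]]))
PL=[[-60,60,12],[60,60,12],[60,-60,12],[-60,-60,12]]
c=(sc,PL,SC([[272,90],[410,235],[208,337],[75,195]]))
d=(si,PL,SI([[128,323],[366,345],[343,545],[90,521]]))
for o,p0 in (([a],[.6,0,-.4]),([b],[.6,0,-.4]),([a,b],[.6,0,-.4]),([c],[.5,0,0]),([d],[.5,0,0]),([c,d],[.5,0,0])):
    p,r=fit(o,p0);print(p.round(4),np.degrees(p[2]).round(2),'max',abs(r).max().round(2)); 
    if len(o)==2:
        print(r.round(1).tolist())
        if o[0] is a: S=p
        else:
            Rm=np.array([[np.cos(S[2]),np.sin(S[2])],[-np.sin(S[2]),np.cos(S[2])]])
            print("plate in stop",Rm@(p[:2]-S[:2])*1000,p[2]-S[2]); 
E
```

```text
[ 0.6152 -0.0473 -0.4952] -28.37 max 0.89
[ 0.6143 -0.0487 -0.4938] -28.29 max 1.21
[ 0.6149 -0.0479 -0.495 ] -28.36 max 1.38
[[-0.3, -0.2], [-0.7, -0.8], [0.5, 0.2], [0.6, 0.3], [-0.7, -0.0], [-0.8, 0.5], [-0.4, -0.6], [-0.6, -0.6], [0.9, -1.0], [1.4, 0.3], [-0.8, -0.1], [0.6, 0.0]]
[ 0.5434 -0.0745 -0.2472] -14.16 max 2.39
[ 0.5419 -0.0742 -0.2423] -13.88 max 1.34
[ 0.5426 -0.0742 -0.2442] -13.99 max 2.15
[[-0.0, -0.7], [0.7, -0.7], [-0.3, 2.1], [-1.0, -0.5], [-0.2, -1.0], [1.1, -0.7], [1.3, 0.8], [-1.1, 0.2]]
plate in stop [-51.08664214 -57.4457924 ] 0.25085183519661125
```

```bash
cat >> h.py <<'E'
from scipy.spatial.transform import Rotation as Ro
S=np.array([.6149,-.0479,-.495]); P0=np.array([.5426,-.0742,-.2442])
def stopw(x,y): return w(S,[[x,y,0]])[0,:2]
def goal(xy,z,yawx):
    """tool x axis horizontal at world yaw yawx, tool y down"""
    x=np.array([np.cos(yawx),np.sin(yawx),0]);y=np.array([0,0,-1.]);return np.array([*xy,z]),np.c_[x,y,np.cross(x,y)]
def rel(p,R):
    s=sense();R0=Ro.from_quat(s["tool_rot"]).as_matrix()
    return np.r_[R0.T@(p-s["tcp_pos"]), Ro.from_matrix(R0.T@R).as_rotvec()].round(4)
def ray(m,u,z):
    T=m["camera_from_world"];d=T[:3,:3].T@np.array([(u[0]-m["cx"])/m["fx"],-(u[1]-m["cy"])/m["fy"],-1]);o=-T[:3,:3].T@T[:3,3]
    return o+d*(z-o[2])/d[2]
E
python3 - <<'E'
from h import *
sc,si,wr=[camera_model(n) for n in("scene","side","wrist")]
s=sense();R0=Ro.from_quat(s["tool_rot"]).as_matrix();print(R0.round(3),s["t"])
T=wr["camera_from_world"];o=-T[:3,:3].T@T[:3,3];print("cam in tool",R0.T@(o-s["tcp_pos"]))
print("bracket",ray(si,[248,400],10),ray(sc,[165,288],10))
pr=ray(sc,(np.array([238,217])-2)/5+[240,215],12);pr2=ray(si,(np.array([235,442])-2)/5+[270,200],12);print("print",pr,pr2)
print("bottle",ray(sc,(np.array([500,505])-2)/5+[240,215],0))
# approach pose: behind plate -x face
yaw=P0[2]
for k in(0,np.pi):
    d=np.array([np.cos(yaw),np.sin(yaw)]);p,R=goal(P0[:2]-d*.105,.1,yaw+k);print(k,p,rel(p,R))
E
```

```text
[[-0.925 -0.     0.38 ]
 [-0.38   0.002 -0.925]
 [-0.    -1.    -0.002]] 0.15
cam in tool [-0.07999387 -0.14182557  0.0008468 ]
bracket [ 1.52642532 -4.56806371 10.        ] [ 7.93643753 -4.24817867 10.        ]
print [ 7.89198965 -7.49077667 12.        ] [-0.44615021 -8.77039428 12.        ]
bottle [ 0.74231622 -0.12295733  0.        ]
0 [ 0.44071524 -0.04881309  0.1       ] [-3.8890e-01  1.3140e-01 -4.1160e-01  3.0000e-04 -2.5076e+00 -2.2000e-03]
3.141592653589793 [ 0.44071524 -0.04881309  0.1       ] [-3.889e-01  1.314e-01 -4.116e-01  1.700e-03  6.340e-01  2.000e-04]
```

```bash
python3 - <<'E'
from h import *
sc,si=[camera_model(n) for n in("scene","side")]
print("bracket",ray(si,[248,400],.010),ray(sc,[165,288],.010))
for m,u in((sc,(np.array([238,217])-2)/5+[240,215]),(si,(np.array([235,442])-2)/5+[270,200])):
    p=ray(m,u,.012);d=p[:2]-P0[:2];c,s=np.cos(P0[2]),np.sin(P0[2]);print("print",p,(c*d[0]+s*d[1],-s*d[0]+c*d[1]))
yaw=P0[2];d=np.array([np.cos(yaw),np.sin(yaw)]);p,R=goal(P0[:2]-d*.105,.12,yaw+np.pi);print(p,rel(p,R))
E
```

```text
bracket [ 0.3802659  -0.32788432  0.01      ] [ 0.38445919 -0.32591851  0.01      ]
print [ 0.54385328 -0.07742042  0.012     ] (np.float64(0.001994728589779033), np.float64(-0.0028218508913010728))
print [ 0.54254771 -0.08194635  0.012     ] (np.float64(0.0018221721313849996), np.float64(-0.007529166744649911))
[ 0.44071524 -0.04881309  0.12      ] [-3.889e-01  1.114e-01 -4.117e-01  1.700e-03  6.340e-01  2.000e-04]
```

Call:
play_rows --pt "-0.033 0 -0.034 0 0.06 0" --pt "-0.066 0 -0.07 0 0.12 0" --pt "-0.1 0 -0.105 0 0.18 0" --pt "-0.133 0.01 -0.14 0 0.24 0" --pt "-0.166 0.02 -0.175 0 0.3 0" --pt "-0.2 0.03 -0.21 0 0.36 0" --pt "-0.233 0.04 -0.246 0 0.42 0" --pt "-0.266 0.05 -0.28 0 0.48 0" --pt "-0.3 0.07 -0.317 0.0017 0.54 0" --pt "-0.333 0.09 -0.352 0.0017 0.6 0" --pt "-0.367 0.105 -0.388 0.0017 0.634 0" --pt "-0.389 0.111 -0.412 0.0017 0.634 0" --gripper 0.0854

```text
t: 1.35
tcp_pos: [0.4406, -0.0468, 0.1192]
tool_rot: [-0.086, -0.701, 0.702, 0.087]
force: [0.5, -0.1, -0.1]
finger_gap: 1.0
```

```bash
python3 - <<'E'
from h import *
import cv2
s=sense();print(s["t"],s["tcp_pos"],s["q"].round(2))
yaw=P0[2];d=np.array([np.cos(yaw),np.sin(yaw)]);p,R=goal(P0[:2]-d*.105,-.003,yaw+np.pi);print(p,rel(p,R))
cv2.imwrite("pics/w1.png",snapshot("wrist")[:,:,::-1])
E
```

```text
1.35 [ 0.44062783 -0.04679408  0.11918396] [-0.36  0.49  1.98 -0.    0.67  1.46]
[ 0.44071524 -0.04881309 -0.003     ] [-7.000e-04  1.222e-01  1.800e-03 -1.300e-03  1.000e-04  1.300e-03]
```

View pics/w1.png

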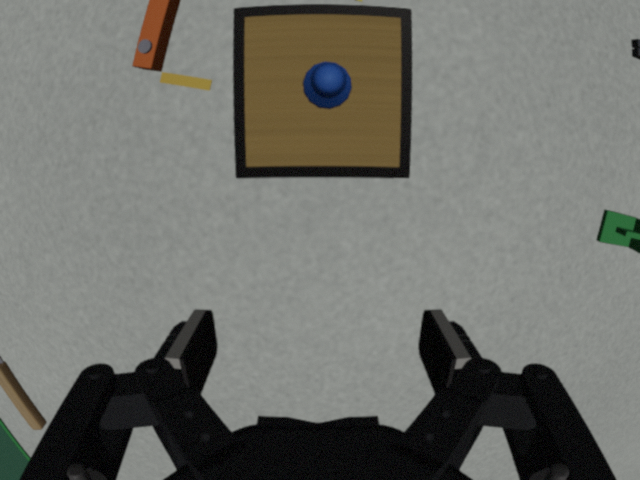

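The plate is square in the wrist view: corners (236,10), (410,10), (408,177), (237,177). The print is at (328,85). Fingers are clear and aligned with the near edge. I'll check the estimate against this view.

```bash
cat >> h.py <<'E'
def fish(m,P):
    P=np.atleast_2d(P);T=m["camera_from_world"];c=P@T[:3,:3].T+T[:3,3];c=c*[1,-1,-1]
    rr=np.hypot(c[:,0],c[:,1]);th=np.arctan2(rr,c[:,2]);return np.c_[m["cx"]+m["fx"]*th*c[:,0]/rr,m["cy"]+m["fy"]*th*c[:,1]/rr]
def fitf(m,L,x,p0):
    f=lambda p:(fish(m,w(p,L))-np.array(x)).ravel()
    r=least_squares(f,p0,loss='soft_l1');return r.x,r.fun.reshape(-1,2)
def instop(p):
    d=p[:2]-S[:2];c,s=np.cos(S[2]),np.sin(S[2]);return np.r_[(c*d[0]+s*d[1])*1e3,(-s*d[0]+c*d[1])*1e3,p[2]-S[2]].round(3)
PL=[[-60,60,12],[60,60,12],[60,-60,12],[-60,-60,12]]
E
python3 - <<'E'
from h import *
m=camera_model("wrist")
print(fish(m,w(P0,PL)).round(1).tolist())
p,r=fitf(m,PL,[[236,169],[234,9],[411,10],[410,169]],P0);print(p,r.round(1).tolist(),instop(p))
p,r=fitf(m,[[-60,-60,0],[-60,60,0]],[[409,178],[237,178]],P0);print(p,r.round(1).tolist(),instop(p))
E
```

```text
[[237.8, 175.6], [237.1, 3.5], [416.2, 6.0], [413.3, 177.0]]
[ 0.54652878 -0.07273655 -0.23597374] [[-1.0, 2.4], [-1.0, -9.0], [1.0, -9.6], [1.0, 2.2]] [-48.366 -54.334   0.259]
[ 0.54022478 -0.07140273 -0.23741485] [[-2.3, -0.0], [2.1, -0.0]] [-54.547 -56.155   0.258]
```

Call:
play_rows --pt "0 0.03 0.002 -0.001 0 0.001" --pt "0 0.07 0.002 -0.001 0 0.001" --pt "0 0.1 0.002 -0.001 0 0.001" --pt "0 0.115 0.002 -0.001 0 0.001" --pt "0 0.122 0.002 -0.001 0 0.001" --pt "0 0.122 0.002 -0.001 0 0.001"

```text
t: 2.0
tcp_pos: [0.44, -0.0514, -0.0023]
tool_rot: [-0.086, -0.702, 0.702, 0.086]
force: [-0.7, -0.8, 1.0]
finger_gap: 0.998
```

```bash
python3 - <<'E'
from h import *
import cv2
s=sense();print(s["t"],s["tcp_pos"],s["q"].round(2),s["force"])
cv2.imwrite("pics/w2.png",snapshot("wrist")[:,:,::-1])
a=snapshot("side")[200:320,220:380,::-1]; cv2.imwrite("pics/s2.png",cv2.resize(a,None,fx=5,fy=5,interpolation=cv2.INTER_CUBIC))
E
```

```text
2.0 [ 0.44002746 -0.05140991 -0.00234796] [-0.37  0.76  2.04 -0.    0.34  1.45] [-0.71613006 -0.75638522  1.03473491]
```

View pics/w2.png

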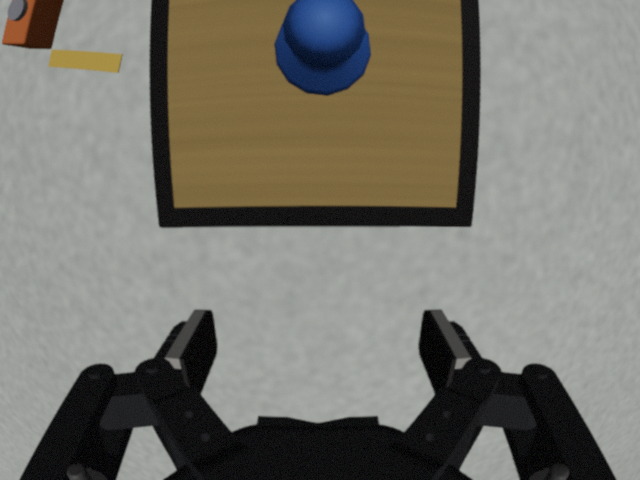

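View pics/s2.png

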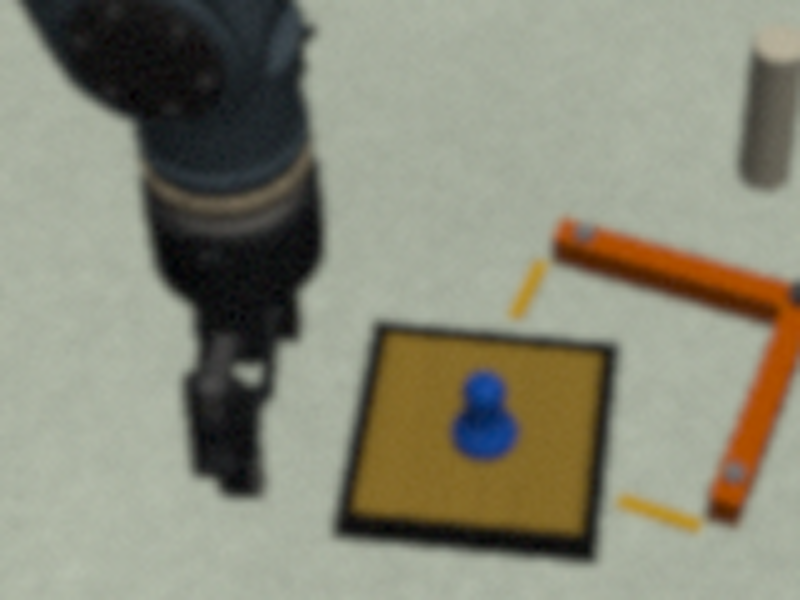

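Call:
play_rows --pt "-0.006 0.003 0 0 0 0" --pt "-0.014 0.005 0 0 0 0" --pt "-0.02 0.006 0 0 0 0" --pt "-0.025 0.006 0 0 0 0" --pt "-0.028 0.006 0 0 0 0" --pt "-0.028 0.006 0 0 0 0"

```text
t: 2.7
tcp_pos: [0.4682, -0.0583, -0.0075]
tool_rot: [-0.087, -0.701, 0.702, 0.085]
force: [0.4, 0.6, -0.4]
finger_gap: 0.995
```

```bash
python3 - <<'E'
from h import *
import cv2
s=sense();print(s["t"],s["tcp_pos"],s["q"].round(2),s["force"])
# path of plate pose: interpolate plate from P0 to stop(-4,-57,0); tool at plate x=-71
e=np.r_[stopw(-4,-56.5),S[2]]
for k in np.linspace(0,1,7):
    q=P0+(e-P0)*k
    xy=w(q,[[-71,0,0]])[0,:2];p,R=goal(xy,-.008,q[2]+np.pi);print(k.round(2),rel(p,R))
cv2.imwrite("pics/w3.png",snapshot("wrist")[:,:,::-1])
E
```

```text
2.7 [ 0.46820887 -0.05830759 -0.00753996] [-0.36  0.77  1.97 -0.    0.4   1.45] [ 0.42784806  0.55012828 -0.4494588 ]
0.0 [-0.005   0.0005 -0.0026 -0.0007  0.0001 -0.0025]
0.17 [-0.0127  0.0005 -0.0037 -0.0006  0.0419 -0.0025]
0.33 [-0.0206  0.0005 -0.0049 -0.0006  0.0837 -0.0026]
0.5 [-0.0285  0.0005 -0.0061 -0.0005  0.1255 -0.0026]
0.67 [-0.0366  0.0005 -0.0072 -0.0005  0.1673 -0.0026]
0.83 [-0.0448  0.0006 -0.0083 -0.0004  0.2091 -0.0026]
1.0 [-0.0531  0.0006 -0.0094 -0.0004  0.2509 -0.0026]
```

View pics/w3.png

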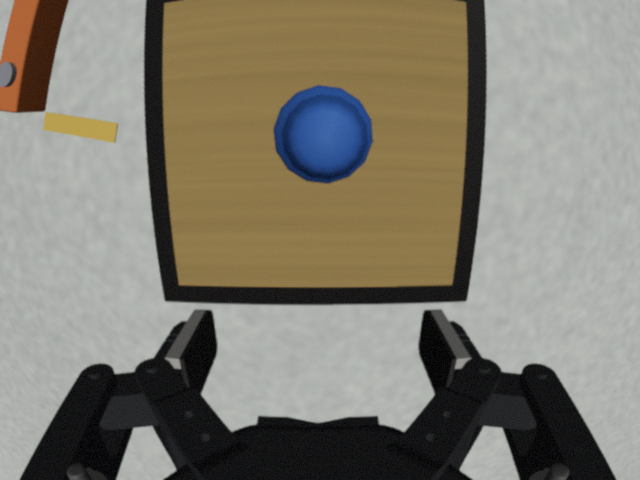

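Call:
play_rows --pt "-0.003 0 -0.002 0 0 0" --pt "-0.006 0 -0.0027 0 0.006 0" --pt "-0.0095 0 -0.0032 0 0.025 0" --pt "-0.0135 0 -0.0038 0 0.046 0" --pt "-0.0175 0 -0.0045 0 0.067 0" --pt "-0.0215 0 -0.005 0 0.088 0" --pt "-0.0255 0 -0.0056 0 0.11 0" --pt "-0.0295 0 -0.0062 0 0.131 0" --pt "-0.0335 0 -0.0068 0 0.152 0" --pt "-0.037 0 -0.0073 0 0.17 0" --pt "-0.04 0 -0.0077 0 0.185 0" --pt "-0.042 0 -0.008 0 0.195 0"

```text
t: 3.95
tcp_pos: [0.5108, -0.0606, -0.0076]
tool_rot: [-0.155, -0.69, 0.69, 0.154]
force: [-0.9, 0.8, -1.5]
finger_gap: 1.002
```

```bash
python3 - <<'E'
from h import *
import cv2
s=sense();print(s["t"],s["tcp_pos"],s["q"].round(2),s["force"])
e=np.r_[stopw(-4,-56.5),S[2]]
for q in(e,):
    xy=w(q,[[-71,0,0]])[0,:2];p,R=goal(xy,-.008,q[2]+np.pi);print(rel(p,R))
cv2.imwrite("pics/w4.png",snapshot("wrist")[:,:,::-1])
E
```

```text
3.95 [ 0.51075085 -0.06063718 -0.00760605] [-0.34  0.79  1.86 -0.    0.49  1.68] [-0.90483203  0.76177315 -1.45279182]
[-0.0108  0.0004 -0.0036 -0.0002  0.0548 -0.0022]
```

View pics/w4.png

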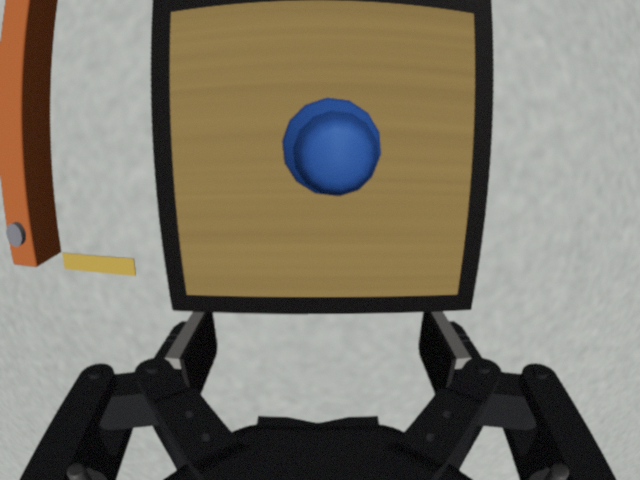

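The plate follows flush on both fingers; its near edge runs (172,310) to (472,310), and the print is unmoved. I'll finish the turn.

Call:
play_rows --pt "-0.002 0 -0.0007 0 0.01 0" --pt "-0.005 0 -0.0015 0 0.025 0" --pt "-0.008 0 -0.0025 0 0.04 0" --pt "-0.01 0 -0.0035 0 0.052 0" --pt "-0.011 0 -0.0036 0 0.055 0" --pt "-0.011 0 -0.0036 0 0.055 0"

```text
t: 4.6
tcp_pos: [0.5225, -0.0621, -0.0075]
tool_rot: [-0.174, -0.685, 0.686, 0.172]
force: [-1.1, 1.1, -0.8]
finger_gap: 0.997
```

```bash
python3 - <<'E'
from h import *
import cv2
s=sense();print(s["t"],s["tcp_pos"],s["q"].round(2),s["force"])
e=np.r_[stopw(-4,-56.5),S[2]]
xy=w(e,[[-71,0,0]])[0,:2];p,R=goal(xy,-.008,e[2]+np.pi);print(rel(p,R))
cv2.imwrite("pics/w5.png",snapshot("wrist")[:,:,::-1])
a=snapshot("scene")[215:335,240:400,::-1]; cv2.imwrite("pics/s5.png",cv2.resize(a,None,fx=5,fy=5,interpolation=cv2.INTER_CUBIC))
E
```

```text
4.6 [ 0.52246483 -0.06214224 -0.00753724] [-0.33  0.79  1.83 -0.    0.51  1.74] [-1.07808392  1.06888069 -0.78382818]
[ 0.0004  0.0005  0.0001  0.0001  0.0005 -0.0031]
```

View pics/w5.png

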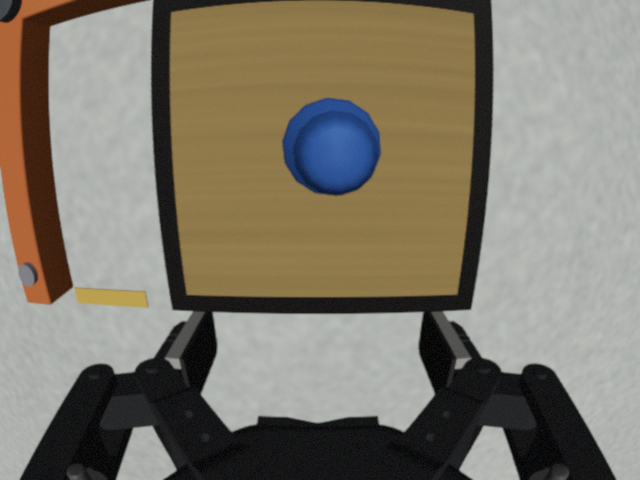

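View pics/s5.png

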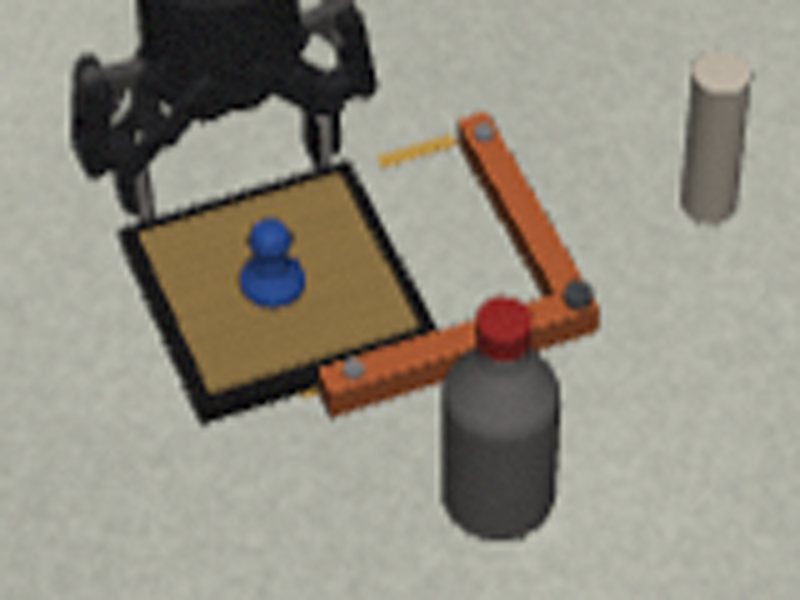

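The plate is square, a few mm short of the +x bar (far edge at the bar's inner side in the scene crop), and the print is standing. Next I back off, rise and go round to the -y side.

Call:
play_rows --pt "0.01 0 0 0 0 0" --pt "0.025 0 0 0 0 0" --pt "0.03 -0.02 0 0 0 0" --pt "0.03 -0.06 0 0 0 0" --pt "0.03 -0.1 0 0 0 0" --pt "0.03 -0.13 0 0 0 0"

```text
t: 5.3
tcp_pos: [0.4952, -0.0476, 0.1245]
tool_rot: [-0.174, -0.685, 0.686, 0.171]
force: [0.6, -1.6, -0.2]
finger_gap: 1.003
```

```bash
python3 - <<'E'
from h import *
import cv2
s=sense();print(s["t"],s["tcp_pos"],s["q"].round(2),s["force"])
p,R=goal(stopw(-4,-56.5-105),.12,S[2]+np.pi*1.5);print(p,rel(p,R))
m=camera_model("wrist")
cv2.imwrite("pics/w6.png",snapshot("wrist")[:,:,::-1])
E
```

```text
5.3 [ 0.49523943 -0.04756332  0.12445926] [-0.32  0.53  1.85 -0.    0.76  1.75] [ 0.63254649 -1.57636741 -0.20573142]
[ 0.53466251 -0.18811482  0.12      ] [-0.1013  0.0049  0.1051 -0.0032 -1.5698 -0.0034]
```

View pics/w6.png

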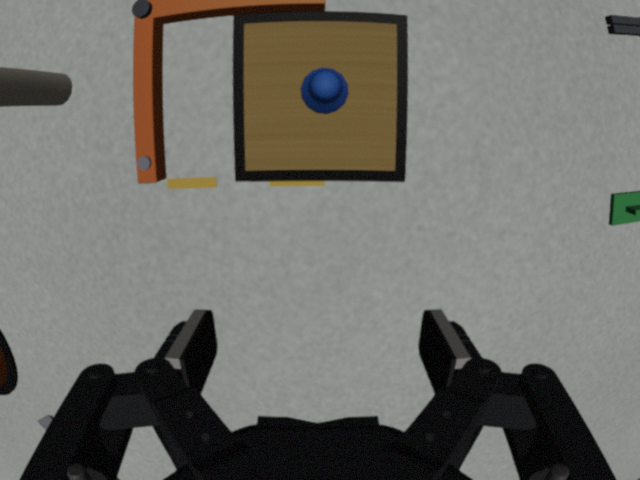

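Call:
play_rows --pt "-0.005 0 0.006 0 -0.14 0" --pt "-0.013 0 0.015 0 -0.28 0" --pt "-0.022 0 0.025 0 -0.42 0" --pt "-0.032 0 0.035 0 -0.56 0" --pt "-0.042 0 0.045 0 -0.7 0" --pt "-0.053 0 0.057 0 -0.84 0" --pt "-0.065 0 0.068 0 -0.98 0" --pt "-0.077 0 0.08 0 -1.12 0" --pt "-0.088 0 0.091 0 -1.26 0" --pt "-0.096 0 0.1 0 -1.4 0" --pt "-0.1 0.003 0.104 -0.003 -1.52 -0.003" --pt "-0.101 0.005 0.105 -0.003 -1.57 -0.003"

```text
t: 6.55
tcp_pos: [0.5343, -0.1888, 0.1173]
tool_rot: [-0.363, 0.607, -0.607, 0.363]
force: [-0.3, 0.5, -0.0]
finger_gap: 0.998
```

Call:
play_rows --pt "0 0.005 0 0 0 0" --pt "0 0.035 0 0 0 0" --pt "0 0.075 0 0 0 0" --pt "0 0.105 0 0 0 0" --pt "0 0.12 0 0 0 0" --pt "0 0.127 0 0 0 0" --pt "0 0.127 0 0 0 0"

```text
t: 7.25
tcp_pos: [0.5338, -0.1876, -0.0098]
tool_rot: [-0.363, 0.608, -0.606, 0.362]
force: [-0.0, -0.6, 0.2]
finger_gap: 0.997
```

```bash
python3 - <<'E'
from h import *
import cv2
s=sense();print(s["t"],s["tcp_pos"],s["q"].round(2),s["force"])
for y in(-105,-71):
    p,R=goal(stopw(-4,-56.5+y),-.008,S[2]+np.pi*1.5);print(p,rel(p,R))
cv2.imwrite("pics/w7.png",snapshot("wrist")[:,:,::-1])
E
```

```text
7.25 [ 0.53379323 -0.18759416 -0.00984694] [-0.54  0.82  1.72 -0.    0.6  -0.04] [-0.04103615 -0.6418623   0.19947826]
[ 0.53466251 -0.18811482 -0.008     ] [ 0.     -0.0018  0.001   0.0029 -0.0002  0.0002]
[ 0.55081359 -0.15819588 -0.008     ] [-0.034  -0.0019  0.001   0.0029 -0.0002  0.0002]
```

View pics/w7.png

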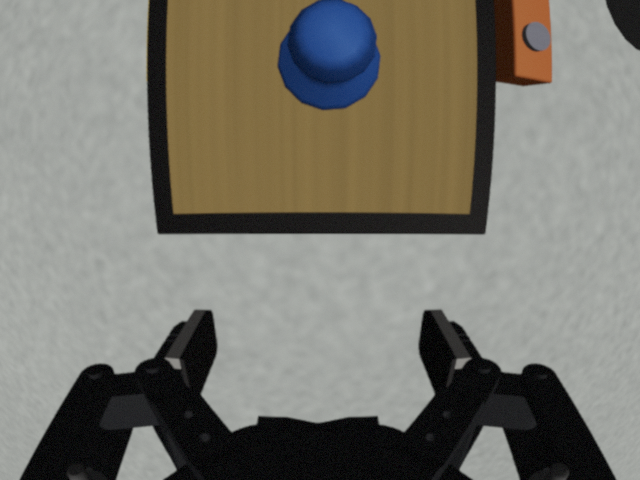

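Call:
play_rows --pt "-0.006 -0.001 -0.002 0.003 0 0" --pt "-0.014 -0.002 -0.004 0.003 0 0" --pt "-0.021 -0.002 -0.005 0.003 0 0" --pt "-0.026 -0.002 -0.005 0.003 0 0" --pt "-0.029 -0.002 -0.005 0.003 0 0" --pt "-0.032 -0.002 -0.005 0.003 0 0" --pt "-0.0355 -0.002 -0.005 0.003 0 0" --pt "-0.0395 -0.002 -0.005 0.003 0 0" --pt "-0.0435 -0.002 -0.005 0.003 0 0" --pt "-0.0475 -0.002 -0.005 0.003 0 0" --pt "-0.0505 -0.002 -0.005 0.003 0 0" --pt "-0.052 -0.002 -0.005 0.003 0 0"

```text
t: 8.5
tcp_pos: [0.5544, -0.1395, -0.0074]
tool_rot: [0.362, -0.607, 0.608, -0.362]
force: [-1.7, -3.3, 1.9]
finger_gap: 1.003
```

```bash
python3 - <<'E'
from h import *
import cv2
s=sense();print(s["t"],s["tcp_pos"],s["q"].round(2),s["force"])
p,R=goal(stopw(-8,-71),-.008,S[2]+np.pi*1.5);print(p,rel(p,R))
cv2.imwrite("pics/w8.png",snapshot("wrist")[:,:,::-1])
E
```

```text
8.5 [ 0.55444499 -0.13949344 -0.00736625] [-0.44  0.82  1.71 -0.    0.61  0.05] [-1.69590681 -3.28396722  1.93432102]
[ 0.574133   -0.10657753 -0.008     ] [-0.0383  0.0006  0.0017 -0.001   0.0002  0.0003]
```

View pics/w8.png

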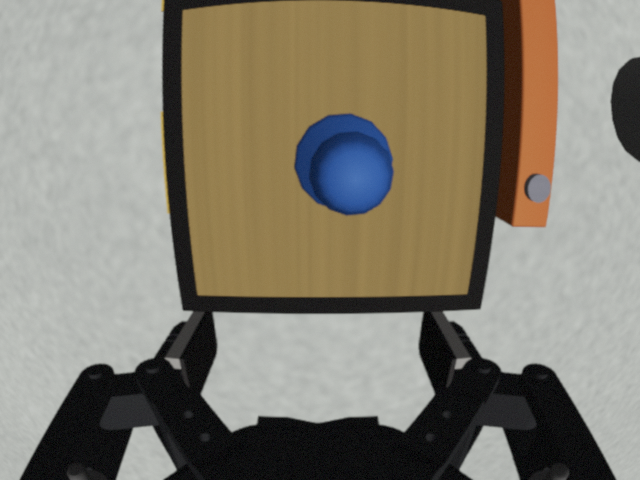

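Call:
play_rows --pt "-0.0015 0 0 0 0 0" --pt "-0.0045 0 0 0 0 0" --pt "-0.0085 0 0 0 0 0" --pt "-0.0125 0 0 0 0 0" --pt "-0.0165 0 0 0 0 0" --pt "-0.0205 0 0 0 0 0" --pt "-0.0245 0 0 0 0 0" --pt "-0.028 0 0 0 0 0" --pt "-0.031 0 0 0 0 0" --pt "-0.033 0 0 0 0 0" --pt "-0.0342 0 0 0 0 0" --pt "-0.0345 0 0 0 0 0"

```text
t: 9.75
tcp_pos: [0.5706, -0.1092, -0.0074]
tool_rot: [0.362, -0.607, 0.607, -0.362]
force: [-2.0, -4.7, 3.8]
finger_gap: 1.002
```

Call:
play_rows --pt "-0.0008 0 0 0 0 0" --pt "-0.0016 0 0 0 0 0" --pt "-0.0024 0 0 0 0 0" --pt "-0.003 0 0 0 0 0" --pt "-0.003 0 0 0 0 0"

```text
t: 10.25
tcp_pos: [0.572, -0.1068, -0.0074]
tool_rot: [0.362, -0.607, 0.608, -0.362]
force: [-2.4, -4.5, 4.4]
finger_gap: 0.997
```

```bash
python3 - <<'E'
from h import *
import cv2
s=sense();print(s["t"],s["tcp_pos"],s["q"].round(2),s["force"])
p,R=goal(stopw(-8,-71),-.008,S[2]+np.pi*1.5);print(p,rel(p,R))
cv2.imwrite("pics/w9.png",snapshot("wrist")[:,:,::-1])
a=snapshot("side")[200:320,270:430,::-1]; cv2.imwrite("pics/s9.png",cv2.resize(a,None,fx=5,fy=5,interpolation=cv2.INTER_CUBIC))
E
```

```text
10.25 [ 0.57197492 -0.1067892  -0.00742395] [-0.38  0.83  1.69 -0.    0.63  0.12] [-2.40232445 -4.48565101  4.36725011]
[ 0.574133   -0.10657753 -0.008     ] [-0.0012  0.0006  0.0018 -0.0007  0.      0.0005]
```

View pics/w9.png

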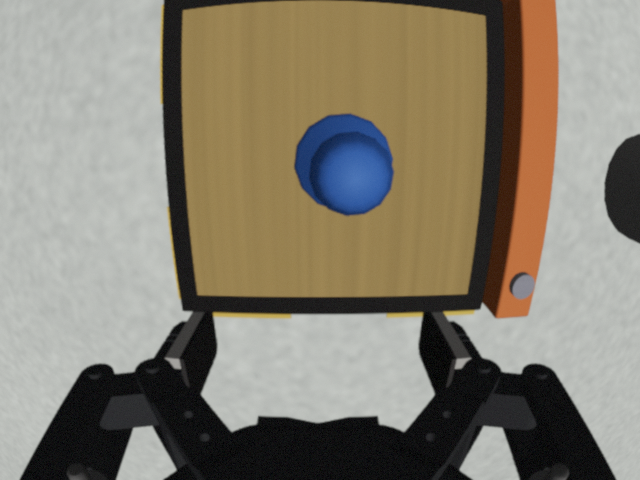

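View pics/s9.png

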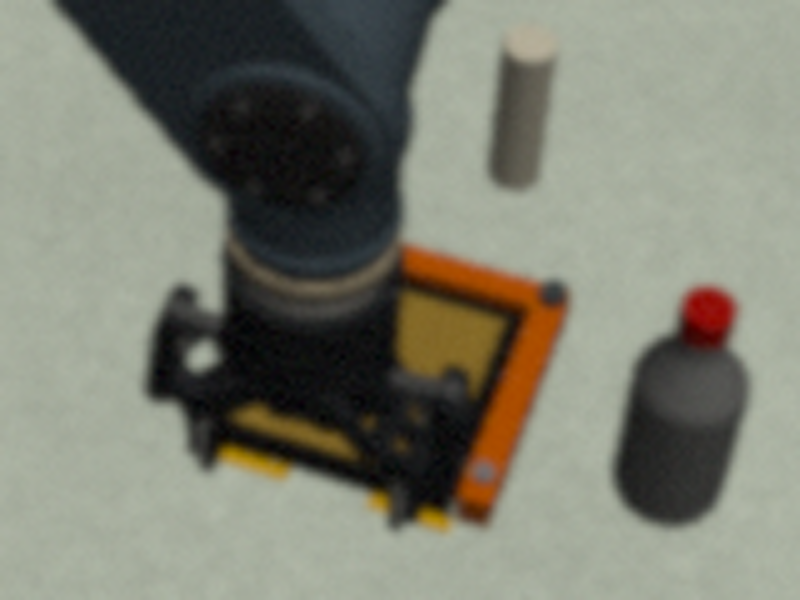

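Call:
play_rows --pt "-0.0005 0 0 0 0 0" --pt "-0.001 0 0 0 0 0" --pt "-0.0015 0 0 0 0 0" --pt "-0.0015 0 0 0 0 0"

```text
t: 10.75
tcp_pos: [0.572, -0.1067, -0.0074]
tool_rot: [0.363, -0.607, 0.608, -0.362]
force: [-6.0, -10.0, 5.3]
finger_gap: 1.005
```

Call:
play_rows --pt "-0.0005 0 0 0 0 0" --pt "-0.001 0 0 0 0 0" --pt "-0.001 0 0 0 0 0"

```text
t: 11.05
tcp_pos: [0.5721, -0.1067, -0.0074]
tool_rot: [0.364, -0.606, 0.608, -0.362]
force: [-6.4, -13.1, 5.0]
finger_gap: 1.006
```

Contact with the +y bar: the TCP has stopped while the force rises to 14 N. I'll back off and return to the -x side.

Call:
play_rows --pt "0.004 0 0 0 0 0" --pt "0.016 0 0 0 0 0" --pt "0.035 0 0 0 0 0" --pt "0.038 -0.015 0 0 0 0" --pt "0.038 -0.05 0 0 0 0" --pt "0.038 -0.09 0 0 0 0" --pt "0.038 -0.12 0 0 0 0" --pt "0.038 -0.13 0 0 0 0"

```text
t: 11.85
tcp_pos: [0.5573, -0.138, 0.1267]
tool_rot: [0.361, -0.605, 0.609, -0.364]
force: [0.5, -0.0, 0.3]
finger_gap: 1.005
```

```bash
python3 - <<'E'
from h import *
import cv2
s=sense();print(s["t"],s["tcp_pos"],s["q"].round(2),s["force"])
p,R=goal(stopw(-105,-5),.12,S[2]+np.pi);print(p,rel(p,R))
cv2.imwrite("pics/w10.png",snapshot("wrist")[:,:,::-1])
E
```

```text
11.85 [ 0.55726622 -0.13795576  0.12672325] [-0.44  0.6   1.66  0.    0.87  0.06] [ 0.47580592 -0.04635693  0.34558328]
[ 0.52012813 -0.00242152  0.12      ] [-0.1016  0.0061 -0.0971 -0.0053  1.571  -0.007 ]
```

View pics/w10.png

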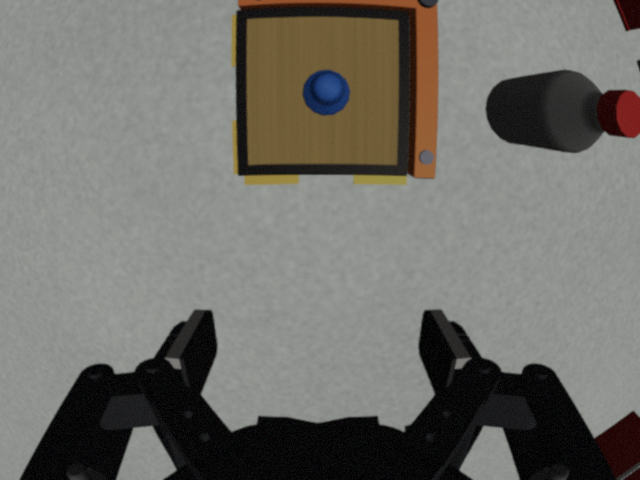

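Call:
play_rows --pt "-0.001 0 -0.01 0 0.14 0" --pt "-0.005 0 -0.022 0 0.28 0" --pt "-0.012 0 -0.035 0 0.42 0" --pt "-0.02 0 -0.048 0 0.56 0" --pt "-0.03 0 -0.06 0 0.7 0" --pt "-0.04 0 -0.07 0 0.84 0" --pt "-0.052 0 -0.08 0 0.98 0" --pt "-0.065 0 -0.088 0 1.12 0" --pt "-0.08 0 -0.093 0 1.26 0" --pt "-0.092 0.002 -0.096 0 1.4 0" --pt "-0.1 0.005 -0.097 -0.005 1.52 -0.007" --pt "-0.1015 0.006 -0.097 -0.005 1.571 -0.007"

```text
t: 13.1
tcp_pos: [0.5173, -0.0009, 0.1152]
tool_rot: [0.171, 0.686, -0.685, -0.177]
force: [-0.7, -0.6, -0.3]
finger_gap: 1.002
```

```bash
python3 - <<'E'
from h import *
import cv2
s=sense();print(s["t"],s["tcp_pos"],s["q"].round(2),s["force"])
p,R=goal(stopw(-105,-5),-.008,S[2]+np.pi);print(p,rel(p,R))
cv2.imwrite("pics/w11.png",snapshot("wrist")[:,:,::-1])
E
```

```text
13.1 [ 0.51727239 -0.00089297  0.11518363] [-0.22  0.56  1.8   0.    0.79  1.85] [-0.7051193  -0.58250928 -0.34653762]
[ 0.52012813 -0.00242152 -0.008     ] [-0.0044  0.1231 -0.0002 -0.0016 -0.0022  0.0096]
```

View pics/w11.png

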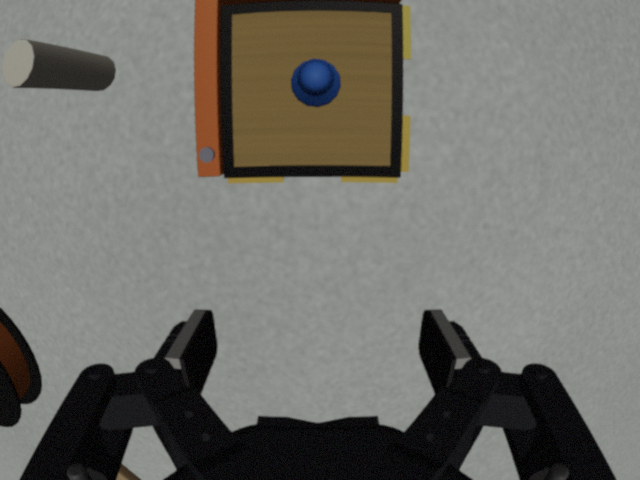

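Call:
play_rows --pt "-0.002 0.03 0 -0.0016 -0.002 0.009" --pt "-0.004 0.07 0 -0.0016 -0.002 0.009" --pt "-0.004 0.1 0 -0.0016 -0.002 0.009" --pt "-0.004 0.116 0 -0.0016 -0.002 0.009" --pt "-0.006 0.123 0 -0.0016 -0.002 0.009" --pt "-0.014 0.123 0 -0.0016 -0.002 0.009" --pt "-0.022 0.123 0 -0.0016 -0.002 0.009" --pt "-0.027 0.123 0 -0.0016 -0.002 0.009" --pt "-0.029 0.123 0 -0.0016 -0.002 0.009" --pt "-0.029 0.123 0 -0.0016 -0.002 0.009"

```text
t: 14.15
tcp_pos: [0.5436, -0.0164, -0.0059]
tool_rot: [-0.174, -0.686, 0.686, 0.171]
force: [-0.1, -0.9, -1.1]
finger_gap: 0.998
```

```bash
python3 - <<'E'
from h import *
import cv2
s=sense();print(s["t"],s["tcp_pos"],s["q"].round(2),s["force"])
p,R=goal(stopw(-71,-5),-.008,S[2]+np.pi);print(p,rel(p,R))
cv2.imwrite("pics/w12.png",snapshot("wrist")[:,:,::-1])
E
```

```text
14.15 [ 0.54361551 -0.01635679 -0.00592469] [-0.24  0.8   1.79 -0.    0.55  1.83] [-0.07505541 -0.94449669 -1.07172246]
[ 0.55004706 -0.0185726  -0.008     ] [-0.0067  0.0021 -0.0011  0.0007  0.0015 -0.0041]
```

View pics/w12.png

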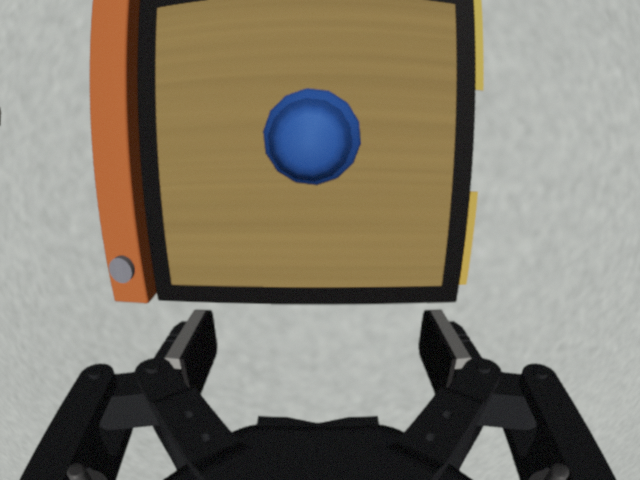

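Call:
play_rows --pt "-0.001 0.001 -0.001 0.0007 0.0015 -0.003" --pt "-0.002 0.002 -0.001 0.0007 0.0015 -0.003" --pt "-0.0035 0.002 -0.001 0.0007 0.0015 -0.003" --pt "-0.005 0.002 -0.001 0.0007 0.0015 -0.003" --pt "-0.006 0.002 -0.001 0.0007 0.0015 -0.003" --pt "-0.0065 0.002 -0.001 0.0007 0.0015 -0.003"

```text
t: 14.8
tcp_pos: [0.5472, -0.0174, -0.0089]
tool_rot: [-0.171, -0.686, 0.686, 0.175]
force: [-3.7, 2.8, 2.1]
finger_gap: 1.003
```

Call:
play_rows --pt "-0.0005 0 0 0 0 0" --pt "-0.001 0 0 0 0 0" --pt "-0.0015 0 0 0 0 0" --pt "-0.002 0 0 0 0 0" --pt "-0.002 0 0 0 0 0"

```text
t: 15.3
tcp_pos: [0.5491, -0.0185, -0.0088]
tool_rot: [-0.172, -0.686, 0.686, 0.175]
force: [-4.1, 2.7, 3.0]
finger_gap: 0.998
```

Call:
play_rows --pt "-0.0005 0 0 0 0 0" --pt "-0.001 0 0 0 0 0" --pt "-0.0015 0 0 0 0 0" --pt "-0.002 0 0 0 0 0" --pt "-0.002 0 0 0 0 0"

```text
t: 15.8
tcp_pos: [0.549, -0.0185, -0.0089]
tool_rot: [0.17, 0.686, -0.685, -0.176]
force: [-6.6, 5.5, 6.0]
finger_gap: 0.999
```

Call:
play_rows --pt "-0.0005 0 0 0 0 0" --pt "-0.001 0 0 0 0 0" --pt "-0.0015 0 0 0 0 0" --pt "-0.0015 0 0 0 0 0"

```text
t: 16.2
tcp_pos: [0.5489, -0.0185, -0.0089]
tool_rot: [0.169, 0.686, -0.685, -0.177]
force: [-7.4, 8.1, 7.3]
finger_gap: 1.001
```

Call:
play_rows --pt "0.004 0 0 0 0 0" --pt "0.016 0 0 0 0 0" --pt "0.035 0 0 0 0 0" --pt "0.038 -0.015 0 0 0 0" --pt "0.038 -0.05 0 0 0 0" --pt "0.038 -0.09 0 0 0 0" --pt "0.038 -0.11 0 0 0 0" --pt "0.038 -0.11 0 0 0 0"

```text
t: 17.0
tcp_pos: [0.5239, -0.0036, 0.1046]
tool_rot: [-0.177, -0.685, 0.686, 0.17]
force: [-0.1, 0.3, -0.4]
finger_gap: 1.002
```

```bash
python3 - <<'E'
from h import *
import cv2
s=sense();print(s["t"],s["tcp_pos"],s["q"].round(2),s["force"])
p,R=goal(stopw(-8,-105),.12,S[2]+np.pi*1.5);print(p,rel(p,R))
f=lambda a:cv2.resize(a,None,fx=5,fy=5,interpolation=cv2.INTER_CUBIC)
a=snapshot("wrist")[:,:,::-1];cv2.imwrite("pics/w13.png",cv2.resize(a[0:200,170:430],None,fx=3,fy=3,interpolation=cv2.INTER_CUBIC))
cv2.imwrite("pics/s13.png",f(snapshot("scene")[215:335,260:400,::-1])); cv2.imwrite("pics/t13.png",f(snapshot("side")[210:330,300:420,::-1]))
E
```

```text
17.0 [ 0.5239128  -0.00363818  0.10462152] [-0.22  0.58  1.8  -0.    0.74  1.85] [-0.12751476  0.3041851  -0.41449957]
[ 0.55798193 -0.13649646  0.12      ] [-0.0932 -0.0147  0.1007 -0.0058 -1.5705 -0.0091]
```

View pics/w13.png

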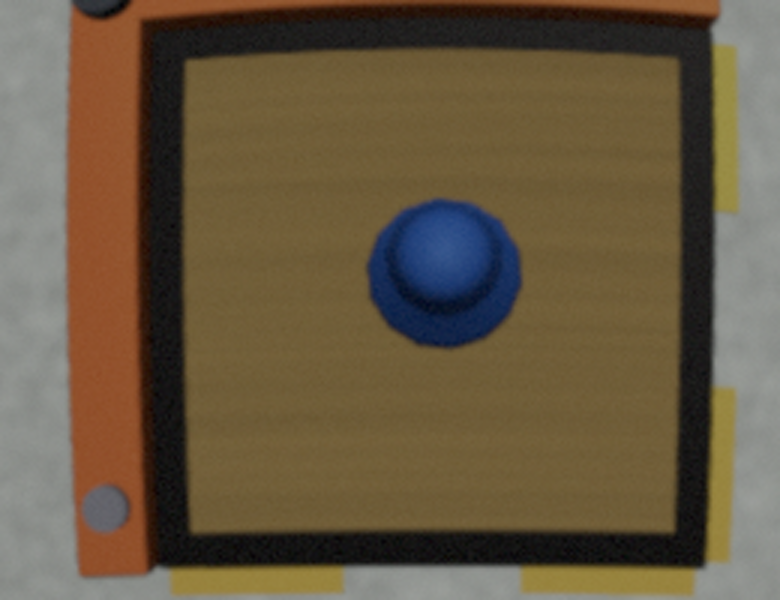

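View pics/s13.png

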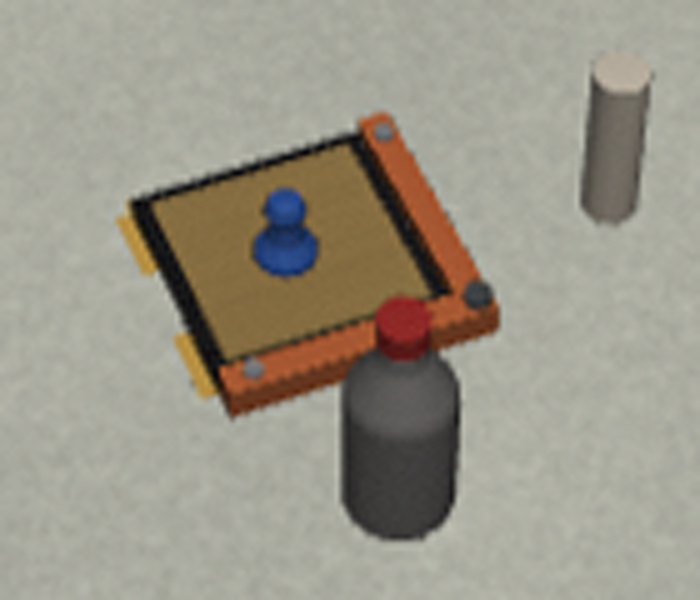

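View pics/t13.png

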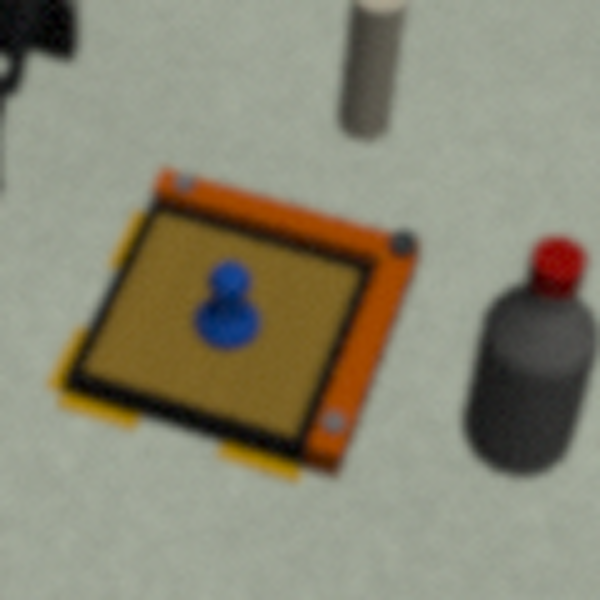

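The wrist crop shows the plate in the corner with no visible gap and the print upright at the middle. The +x slide could have opened a hair at the +y bar, so I'll do one gentle +y nudge (17 s of 48 s used).

Call:
play_rows --pt "-0.001 0 0.01 0 -0.14 0" --pt "-0.005 0 0.022 0 -0.28 0" --pt "-0.012 -0.005 0.035 0 -0.42 0" --pt "-0.02 -0.01 0.048 0 -0.56 0" --pt "-0.03 -0.015 0.06 0 -0.7 0" --pt "-0.04 -0.015 0.07 0 -0.84 0" --pt "-0.05 -0.015 0.08 0 -0.98 0" --pt "-0.063 -0.015 0.09 0 -1.12 0" --pt "-0.076 -0.015 0.096 0 -1.26 0" --pt "-0.086 -0.015 0.1 0 -1.4 0" --pt "-0.092 -0.015 0.101 -0.006 -1.52 -0.009" --pt "-0.093 -0.015 0.101 -0.006 -1.57 -0.009"

```text
t: 18.35
tcp_pos: [0.5546, -0.1366, 0.1144]
tool_rot: [-0.366, 0.61, -0.604, 0.36]
force: [0.0, 0.2, 1.1]
finger_gap: 1.0
```

```bash
python3 - <<'E'
from h import *
s=sense();print(s["t"],s["tcp_pos"],s["q"].round(2),s["force"])
for y in(-105,-77): 
    p,R=goal(stopw(-8,y),-.008,S[2]+np.pi*1.5);print(p,rel(p,R))
E
```

```text
18.35 [ 0.55463788 -0.13661727  0.11438526] [-0.44  0.62  1.66 -0.    0.87  0.06] [0.01558582 0.19767664 1.07362587]
[ 0.55798193 -0.13649646 -0.008     ] [-0.002   0.1223  0.0043  0.0116  0.0018  0.0027]
[ 0.57128281 -0.11185734 -0.008     ] [-0.03    0.1223  0.0044  0.0116  0.0018  0.0027]
```

Call:
play_rows --pt "-0.001 0.03 0.003 0.011 0.002 0.003" --pt "-0.002 0.07 0.003 0.011 0.002 0.003" --pt "-0.002 0.1 0.003 0.011 0.002 0.003" --pt "-0.002 0.115 0.003 0.011 0.002 0.003" --pt "-0.003 0.121 0.003 0.011 0.002 0.003" --pt "-0.01 0.122 0.003 0.011 0.002 0.003" --pt "-0.02 0.122 0.003 0.011 0.002 0.003" --pt "-0.027 0.122 0.003 0.011 0.002 0.003" --pt "-0.03 0.122 0.003 0.011 0.002 0.003" --pt "-0.031 0.122 0.003 0.011 0.002 0.003" --pt "-0.031 0.122 0.003 0.011 0.002 0.003"

```text
t: 19.45
tcp_pos: [0.5708, -0.1094, -0.0052]
tool_rot: [0.361, -0.607, 0.608, -0.362]
force: [0.4, -0.8, -0.2]
finger_gap: 0.998
```

Call:
play_rows --pt "-0.001 0 0 0 0 0" --pt "-0.002 0 0 0 0 0" --pt "-0.003 0 0 0 0 0" --pt "-0.004 0 0 0 0 0" --pt "-0.0045 0 0 0 0 0" --pt "-0.005 0 0 0 0 0"

```text
t: 20.05
tcp_pos: [0.5719, -0.1066, -0.0058]
tool_rot: [0.363, -0.607, 0.608, -0.361]
force: [-3.7, -8.0, 0.4]
finger_gap: 1.0
```

Call:
play_rows --pt "-0.001 0 0 0 0 0" --pt "-0.002 0 0.0005 0 0 0" --pt "-0.002 0 0.001 0 0 0" --pt "-0.002 0 0.002 0 0 0" --pt "-0.002 0 0.002 0 0 0"

```text
t: 20.55
tcp_pos: [0.5721, -0.1066, -0.0059]
tool_rot: [-0.364, 0.608, -0.607, 0.36]
force: [-8.7, -11.0, 3.6]
finger_gap: 0.999
```

Call:
play_rows --pt "0.004 0 0 0 0 0" --pt "0.016 0 0 0 0 0" --pt "0.035 0 0 0 0 0" --pt "0.038 -0.015 0 0 0 0" --pt "0.038 -0.05 0 0 0 0" --pt "0.038 -0.09 0 0 0 0" --pt "0.038 -0.11 0 0 0 0" --pt "0.038 -0.11 0 0 0 0"

```text
t: 21.35
tcp_pos: [0.56, -0.1386, 0.1087]
tool_rot: [0.359, -0.605, 0.61, -0.364]
force: [-0.2, -0.3, -0.7]
finger_gap: 0.998
```

```bash
python3 - <<'E'
from h import *
import cv2
s=sense();print(s["t"],s["tcp_pos"],s["q"].round(2),s["force"])
f=lambda a:cv2.resize(a,None,fx=5,fy=5,interpolation=cv2.INTER_CUBIC)
a=snapshot("wrist")[:,:,::-1];cv2.imwrite("pics/w14.png",cv2.resize(a[0:200,200:460],None,fx=3,fy=3,interpolation=cv2.INTER_CUBIC))
cv2.imwrite("pics/s14.png",f(snapshot("scene")[215:335,260:400,::-1])); cv2.imwrite("pics/t14.png",f(snapshot("side")[210:330,300:420,::-1]))
E
```

```text
21.35 [ 0.56004396 -0.13858145  0.10869095] [-0.44  0.63  1.67  0.    0.84  0.06] [-0.23431946 -0.3169469  -0.65518024]
```

View pics/w14.png

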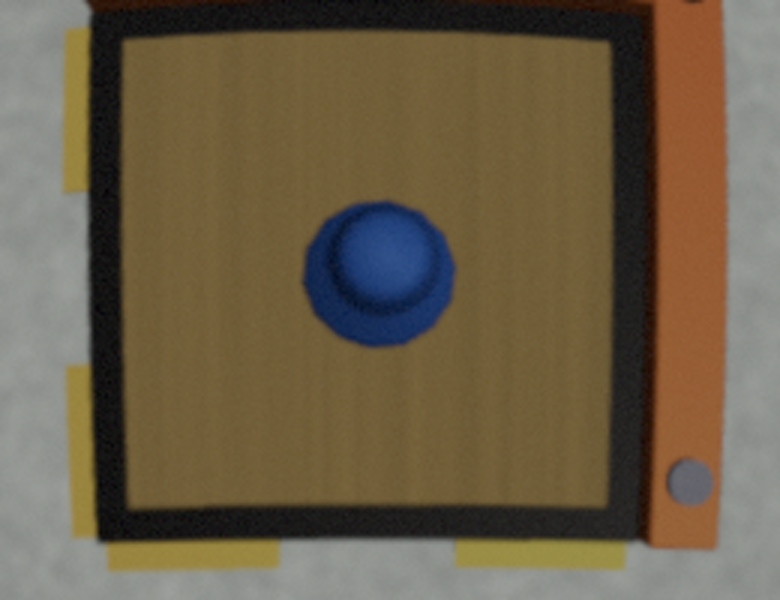

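View pics/s14.png

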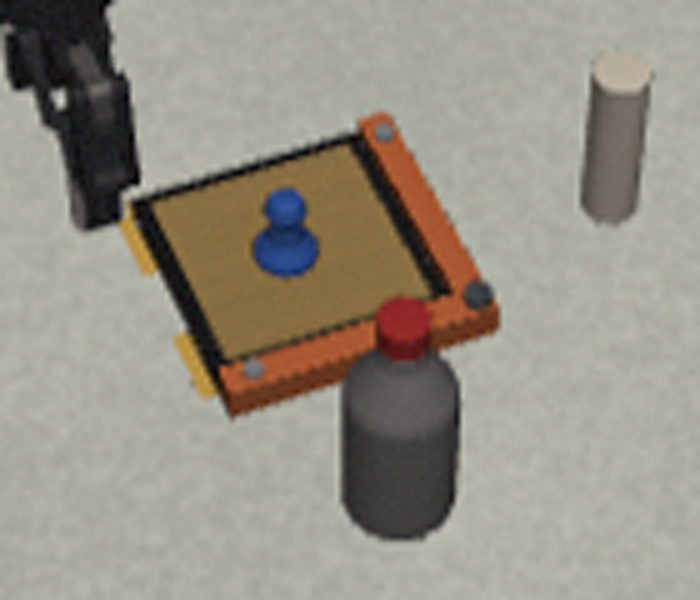

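View pics/t14.png

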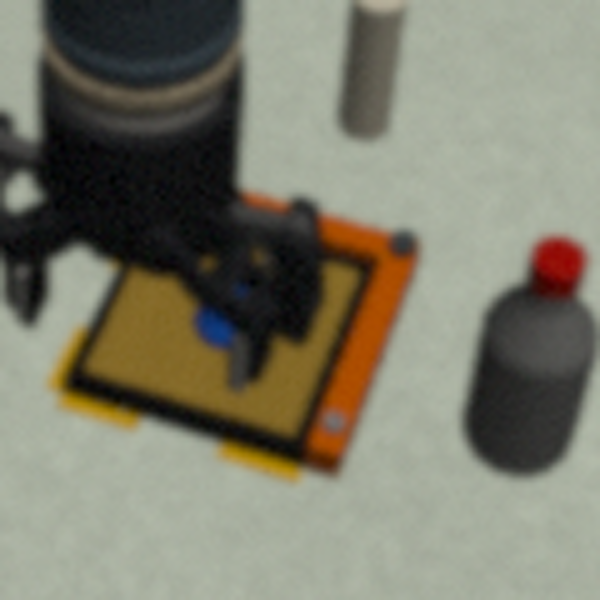

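```bash
python3 - <<'E'
from h import *
m=camera_model("wrist")
pts=[[60,-60,12],[60,-60,20],[60,40,12],[60,40,20],[-60,-60,12],[-60,40,12]]
print(((fish(m,w(S,pts))-[200,0])*3).round(0).tolist())
E
```

```text
[[666.0, 535.0], [676.0, 541.0], [673.0, 80.0], [684.0, 71.0], [109.0, 534.0], [102.0, 74.0]]
```

```bash
python3 - <<'E'
import cv2,numpy as np
a=cv2.imread("pics/w14.png")
for r in (60,150,250,350,450,510):
    row=cv2.GaussianBlur(a,(1,9),0)[r,560:700].astype(int)
    d=row[:,2]-row[:,0]
    i=[560+int(np.argmax(d>t)+0) if 0 else 560+int(60+np.argmax(d[60:]>t)) for t in (15,30,60)]
    print(r,i)
b=a[380:560,560:720].astype(float);c=a[0:180,560:720].astype(float)
o=np.hstack([np.clip(255*(x/255)**.5,0,255) for x in(c,b)]).astype(np.uint8)
cv2.imwrite("pics/z14.png",cv2.resize(o,None,fx=2.5,fy=2.5,interpolation=cv2.INTER_CUBIC))
E
```

```text
60 [644, 647, 654]
150 [646, 649, 656]
250 [646, 650, 657]
350 [645, 648, 655]
450 [642, 648, 652]
510 [639, 643, 650]
```

View pics/z14.png

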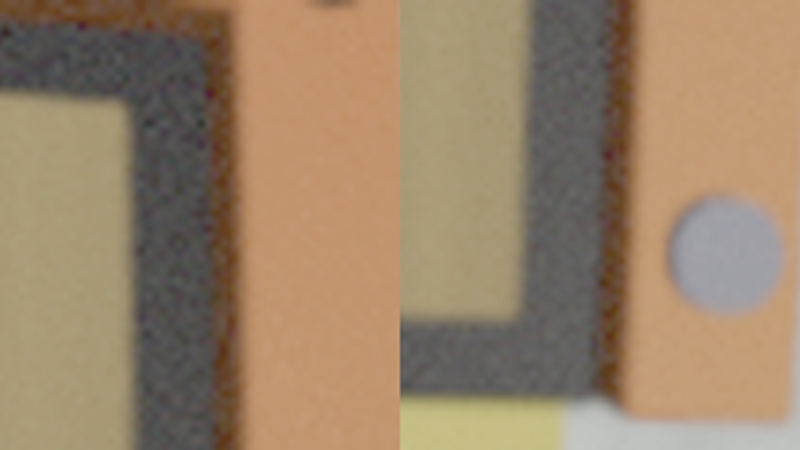

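The visible bar wall is an even 10–11 px strip along the whole +x bar, which matches the prediction for a flush plate. I'll move clear.

Call:
play_rows --pt "0.02 -0.01 0 0 0 0" --pt "0.05 -0.03 0 0 0 0" --pt "0.08 -0.05 0 0 0 0" --pt "0.1 -0.06 0 0 0 0" --pt "0.1 -0.06 0 0 0 0" --pt "0.1 -0.06 0 0 0 0"

```text
t: 22.1
tcp_pos: [0.5088, -0.2252, 0.163]
tool_rot: [-0.361, 0.609, -0.607, 0.361]
force: [0.4, 1.0, -0.2]
finger_gap: 1.001
```

```bash
python3 - <<'E'
from h import *
import cv2
s=sense();print(s["t"],s["tcp_pos"],s["force"],abs(s["qd"]).max())
cv2.imwrite("pics/s15.png",snapshot("side")[:,:,::-1])
E
```

```text
22.1 [ 0.50884744 -0.22515214  0.16296579] [ 0.39689983  1.0494155  -0.23838184] 0.02305951762510932
```

View pics/s15.png

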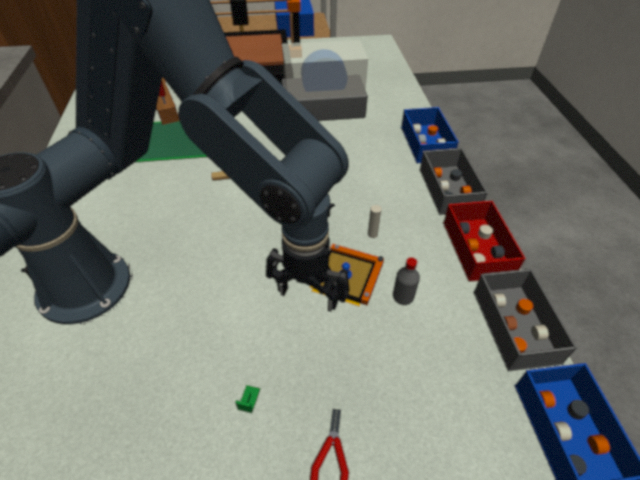

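The arm is clear at 163 mm height. The plate is in the corner with the print standing on it at (347,270). The bottle, glue stick, bracket and pliers look unmoved, so I'm handing in.

```bash
python3 -c "
from station import *
print(sign_off())"
```

```text
the job is handed in; nothing more can be done
None
```

The build plate is pushed square into the corner stop, with the blue print still standing on it and the arm clear. I handed in at about 22 s of the 48 s limit.

**Moves:** I used the open fingers as a two-point pusher and never gripped or lifted the plate. The first push squared the plate and brought it to within a few mm of the +x bar. Then I pushed it into the +y bar, into the +x bar, and gave a final gentle nudge into +y.

**Last checks:**
- **Contact:** on each bar the tool stopped moving while the force rose to about 11–14 N. The final +y nudge stalled within about 0.2 mm of where it had before.
- **Flush and square:** the last wrist image shows an even 10–11 px strip of bar wall along the whole +x bar. That matches what my calibration predicts for a flush plate. At the +y bar I relied on the stall and on seeing no gap in the images.
- **Print:** it is upright near the middle of the plate.
- **Other objects:** the bottle, glue stick, bracket and pliers look unmoved. In the last picture the arm hid the spool and most of the scraper, so I did not confirm those two, but the arm never came near them.

**Disagreement:** the tool stopped about 1 mm from the position my camera estimate gave for home. That is within the 2 mm calibration, so I trusted contact over the estimate.

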